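# Find the balance point of a locomotive chassis and balance it on the stand

## Task

The long brass locomotive chassis has ballast hidden inside it, nearer one end. First feel how its weight lies: lift it by one end about a finger's width while the other end stays on the table (try both ends if you like), then lay it flat on the table and let go. Then take it again nearer the middle and set it, upright and level, across the top of the narrow balancing stand so that it stays balanced there by itself, leaving the cab, chimney, crane and burnisher where they are.

Things in the scene. Friction and masses are not known exactly. Their poses are not given: they have to be found in the camera images.
- frame: Locomotive chassis: closed brass box bar 176 x 36 x 34 mm (length x, width y, height z), both ends and sides alike: dark end beams, dark wheel discs on the sides, rivets on top; two 11 mm buffers stick out 10 mm from each end, 18 mm up. Lies flat on the table, any yaw. Origin: centre of the underside, z up. 0.5 to 0.7 kg. Balance point hidden, 18 to 38 mm from the middle towards one end.
- frame_end1 (a point): middle of the underside's edge at one end of the chassis's box, at chassis x = +88 mm; on the table its z is 0. Which end is the heavy one cannot be seen. The ballast is fixed inside and does not shift; across its width the chassis is balanced
- frame_end2 (a point): the same at the other end (chassis x = -88 mm)
- stand: Balancing stand bolted to the table, 65 mm high: grey foot 90 x 80 x 10 mm (its x, y, z), steel post 24 x 18 mm, small flat wooden top 30 mm (its x) by 24 mm (its y), 10 mm thick. Origin: centre of the foot's underside, z up. It stands to the robot's left or right, the chassis on the other side
- stand_top (a point): centre of the stand's wooden top surface, 65 mm above the table. The chassis stays on it only if its balance point is over the wooden top; which way it points does not matter. The top is narrower than the chassis: fingers at the chassis's sides pass beside it
- cab: bystander: half-built black locomotive cab, 60 x 75 x 62 mm, open to the top, stands on the table; origin: centre of its underside
- chimney: bystander: nickel-silver chimney stack, 64 mm tall, foot 40 mm in diameter, standing; origin: centre of its underside
- crane: bystander: yellow plastic toy crane, foot 70 x 50 mm, jib tip 100 mm high and 85 mm out along its y; origin: centre of its underside
- burnisher: bystander: burnisher with a wooden handle, 165 mm long, lying along its x, 22 mm thick; origin: below its middle on the table

How it is judged:
On the way, in this order (a step that is already met when the one before it is completed fails the run):
1. the chassis is held by the fingers with one end more than 8 mm up while the other end stays within 5 mm of the table (((height (world z) of frame_end1 above 0.008 m and height (world z) of frame_end2 below 0.005 m) or (height (world z) of frame_end2 above 0.008 m and height (world z) of frame_end1 below 0.005 m)) and contact force between frame and the fingers above 0.5 N), for 0.2 s.
2. the chassis lies flat on the table (both ends within 4 mm of it) and is let go (height (world z) of each of frame_end1, frame_end2 below 0.004 m and angle between frame's own z axis and vertical below 0.1 rad and contact force between frame and the fingers below 0.1 N), for 0.2 s.
At the end, for the whole second after the job is handed in: The chassis rests on the stand's wooden top alone, upright and level (tilt under 0.07 rad, underside 61 to 69 mm above the table, its middle within 60 mm of the stand's centre), at rest, let go (contact force between frame and stand above 2 N and z of frame in the frame of stand between 0.061 and 0.069 m and horizontal distance between frame and stand_top below 0.06 m and angle between frame's own z axis and vertical below 0.07 rad and linear speed of frame below 0.02 m/s and angular speed of frame below 0.1 rad/s); the robot touches nothing.
It fails at once if the cab, chimney, crane or burnisher is moved more than 20 mm (distance of any of cab, chimney, crane, burnisher from where it was at the start of the episode above 0.02 m).
It also fails if it takes over 62 s, if anything falls off the work surface, if the arm or the gripper's body presses on something with over 40 N, if the wrist force passes 120 N, or if a joint passes its speed limit or range.

## Robot

A 7-joint arm with a two-finger parallel gripper is mounted at the origin on the work surface. World frame = base frame: x ahead of the robot, y to its left, z up, the work surface at z = 0. Lengths are in m, angles in rad, forces in N, time in s.
With the tool pointing down it reaches from about 0.425 to 0.875 m from the base axis. Payload 8.4 kg.
Tool frame: the origin (TCP) lies at the very end of the fingers, on their centre line; the grasp point (between the pads) lies 19 mm behind it; z points along the fingers, y is the line along which they close (so a half turn about z gives the same grasp; the last joint's range is limited). The gripper opens to 87 mm and grips with 3 to 60 N. Pads are 19 mm wide; open, the fingers measure 117 mm over their backs; the gripper's body (75 mm by 190 mm) begins 51 mm behind the grasp point.
Start: joints at [-1.391, 0.333, 0.04, 1.465, -0.013, 1.343, -0.059], TCP at [0.179, 0.625, 0.223] pointing down, gripper open.
Joint ranges: [-2.58, 2.58], [-0.38, 2.09], [-1.3, 1.39], [0.25, 2.4], [-1.5, 4.64], [0.08, 2.09], [-2.65, 2.65]. Speed limits (rad/s): [2.22, 2.22, 2.79, 2.79, 3.14, 3.14, 3.14].

## Interface

Orientations are given as a unit quaternion [x, y, z, w].
In Python, from plant import arm gives the robot as it stands. The module is installed in compiled form; this text tells all that it offers.
- The arm moves only by the tool step_arm, never from a script. Its argument "steps" is a list of rows, each an object with "offset": the shift along the tool's x, y, z in mm, a list of three; "twist": the turn, a rotation vector about the tool's x, y, z in rad, a list of three; "fingers": the opening, from 0 (shut) to 1 (fully open). In form: [{"offset": [dx, dy, dz], "twist": [rx, ry, rz], "fingers": fingers}, ...]. A call has 1 to 5 rows; each row shifts and turns the commanded pose from where the row before left it, along the tool's axes as they then stand; what a row does not reach is not made up. A row lasts 1/8 s, in which the tool goes at most 62.5 mm and 10.7 degrees, less where a joint would pass 70% of its speed; a pose out of reach is approached as far as the arm can. A call with a gripper value outside its range is refused whole. The fingers move at their own pace and stop on an object; the grip force is fixed at half the most. Time passes only in rows, so rows that do not move let the fingers close. It gives the time, the measured TCP pose, the force, the opening and the grip force at its end, in the units of the state.
- arm.read_state(): the state, without advancing time (a new reading comes with each control period).
- arm.capture(name): name is "scene" or "top"; returns (picture, depth): 480x640x3 uint8, blue, green, red; 480x640 float32, m along the optical axis (not along the pixel's ray), 0 where there is no reading.
- arm.camera_model(name): a dict with "camera_matrix" (3x3 intrinsics, pixels), "R" (3x3) and "t" (3): a world point X has camera coordinates R X + t. Camera axes: x right, y down, z forward; pixel columns grow to the right and rows downward; lengths in m; the calibration is good to about 2 mm. A picture is of the moment at which its call begins. camera_model takes no time and is no camera call.
- arm.sign_off(): hands the job in; it is judged then, once.
Trained networks look in the newest picture that a camera, given by its name, has taken for a name from the list of things; names that differ only in an ending like _2 or _b are one class to them, and where a whole thing is asked for, a point or a joint stands for the part that bears it (a point fixed in the world has none). Each returns a list of dicts, best first, with "conf" (0 to 1); they miss things now and then, are a little off and sometimes report something else, mostly with a low value. They report only what shows in the picture. A call takes as long as a camera call.
- arm.find_in(camera, target): "position" ([x, y, z] in m, in the coordinates of the camera as it stood for that picture, good to about 4 mm: the middle of the surface that is visible of it).
- arm.tip_of(camera, target): "position" ([x, y, z] in m, in the coordinates of the camera as it stood for that picture, good to about 4 mm: a listed point, or the origin of a listed thing).
The state is a dict: "time_s": time; "joints": joint angles; "joint_velocities": joint speeds; "effort": joint torques, N m; "tcp_pos": TCP position; "orientation": TCP orientation; "ft_force": force on the tool from outside, world axes, zero at the start; "wrist_torque": the same for the moment, N m; "gripper_width": finger opening in m; "grip_force": force on a finger pad.
Only numpy, scipy, OpenCV 4.12 (cv2) and the standard library are available. Lean on these libraries where they do the work, as an engineer would, in place of code of your own. Each camera call takes 0.05 s, during which the arm holds its last target. There are 200 camera calls.

## Working session

There is one attempt and no reset: what is moved stays moved. The work goes in short steps, Python scripts to look and compute and a tool call to move; the robot and the scene stay as the last step left them, time stands still between calls to the robot, and variables do not carry over. Pictures are saved under pics/ and viewed, at most 10 in all, crops included, and the job is handed in when it is done.

Besides the shell and the picture viewer there is one more tool, called after "Call:" as name(argument=value, ...) on one line, values as JSON. step_arm: Moves the arm, as the interface text tells. Its arguments: {"type":"object","properties":{"steps":{"type":"array"}},"required":["steps"]}

```bash
mkdir -p pics
cat > h.py <<'E'
from plant import arm
import numpy as np, cv2
from scipy.spatial.transform import Rotation as Ro
def cloud(name,depth):
    m=arm.camera_model(name);K=np.array(m["camera_matrix"]);R=np.array(m["R"]);t=np.array(m["t"])
    v,u=np.mgrid[0:480,0:640]
    P=np.stack([(u-K[0,2])/K[0,0]*depth,(v-K[1,2])/K[1,1]*depth,depth],-1)
    return (P-t)@R
def toworld(name,p):
    m=arm.camera_model(name);return np.array(m["R"]).T@(np.array(p)-np.array(m["t"]))
def st():
    s=arm.read_state()
    for k in("time_s","joints","tcp_pos","orientation","ft_force","wrist_torque","gripper_width","grip_force"):print(k,np.round(s[k],4))
    return s
E
python3 - <<'E'
from h import *
s=st();print(Ro.from_quat(s["orientation"]).as_matrix().round(3))
for n in("top","scene"):
    p,d=arm.capture(n);cv2.imwrite(f"pics/{n}0.png",p);np.save(f"{n}0.npy",d)
    for o in("frame","frame_end1","stand","stand_top","cab","chimney","crane","burnisher"):
        for r in arm.tip_of(n,o)[:2]:print(n,o,round(r["conf"],2),toworld(n,r["position"]).round(3))
E
```

```text
time_s 0.0
joints [-1.3912  0.3339  0.0399  1.4663 -0.0134  1.3433 -0.0585]
tcp_pos [0.1788 0.6244 0.2216]
orientation [ 1.390e-01  9.903e-01 -8.000e-04 -1.000e-04]
ft_force [ 0.4859 -0.3678 -0.2332]
wrist_torque [-0.0379 -0.0056 -0.0052]
gripper_width 0.0871
grip_force 0.0
[[-0.961  0.275 -0.   ]
 [ 0.275  0.961 -0.002]
 [-0.    -0.002 -1.   ]]
top frame 0.92 [ 0.516 -0.137  0.   ]
top frame_end1 0.67 [ 0.435 -0.121  0.005]
top frame_end1 0.66 [ 0.602 -0.159  0.002]
top stand 0.77 [0.569 0.135 0.001]
top stand 0.6 [0.739 0.206 0.001]
top stand_top 0.61 [0.566 0.136 0.065]
top cab 0.98 [ 0.749 -0.003 -0.001]
top chimney 0.56 [ 0.766 -0.109  0.001]
top crane 0.61 [ 0.743 -0.261  0.003]
top burnisher 0.69 [ 0.742 -0.26   0.002]
scene frame 0.84 [ 0.52  -0.139 -0.006]
scene frame_end1 0.95 [ 0.43  -0.124  0.001]
scene frame_end1 0.67 [ 0.604 -0.154 -0.004]
scene stand 0.84 [0.569 0.137 0.001]
scene stand_top 0.61 [0.569 0.135 0.068]
scene cab 0.79 [0.751 0.    0.001]
scene cab 0.28 [ 0.517 -0.139 -0.004]
scene chimney 0.93 [ 0.767 -0.105  0.   ]
scene crane 0.84 [ 0.748 -0.264  0.005]
scene crane 0.25 [ 0.737  0.206 -0.002]
scene burnisher 0.73 [ 0.753 -0.001 -0.001]
scene burnisher 0.69 [ 0.738  0.203 -0.002]
```

View pics/top0.png

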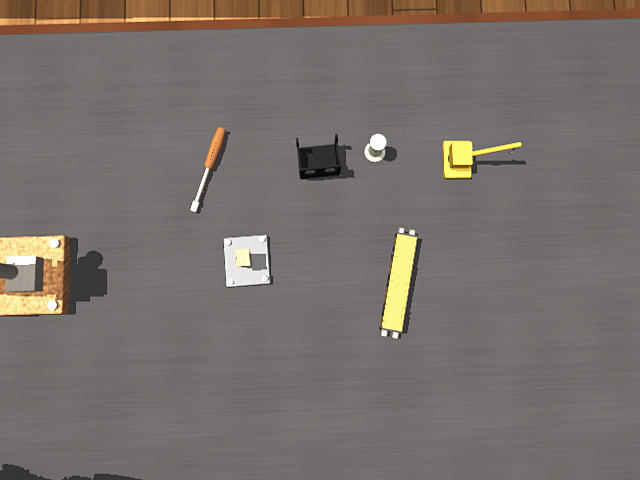

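View pics/scene0.png

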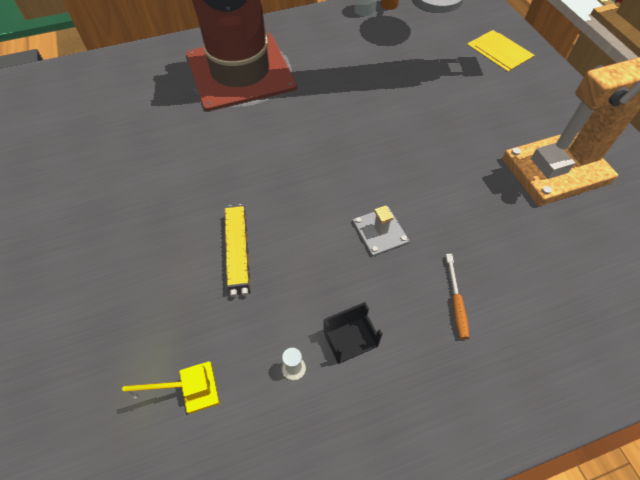

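Top view: the chassis is at about (400,283), lying nearly along x, and the stand's wooden top is at (243,258). The cab, chimney and crane are beyond them, at rows 140–180, and the burnisher is at (208,170). The scene view agrees. Next I'll refine the poses from depth.

Run:
```python
from h import *
for n in("top","scene"):
    P=cloud(n,np.load(f"{n}0.npy"));p=cv2.imread(f"pics/{n}0.png").astype(int)
    z=P[...,2]
    def reg(x0,x1,y0,y1,z0,z1):
        return P[(P[...,0]>x0)&(P[...,0]<x1)&(P[...,1]>y0)&(P[...,1]<y1)&(z>z0)&(z<z1)]
    q=reg(.38,.66,-.22,-.06,.028,.042)
    r=cv2.minAreaRect(q[:,:2].astype(np.float32)*1000);print(n,"frame",len(q),r,np.median(q[:,2]))
    q=reg(.5,.64,.07,.2,.055,.075);r=cv2.minAreaRect(q[:,:2].astype(np.float32)*1000);print("top",len(q),r,np.median(q[:,2]),q.mean(0))
    q=reg(.5,.64,.07,.2,.006,.014);r=cv2.minAreaRect(q[:,:2].astype(np.float32)*1000);print("foot",len(q),r,np.median(q[:,2]))
```

```text
top frame 2048 ((516.823974609375, -138.22348022460938), (37.41879653930664, 176.51600646972656), 77.93598937988281) 0.034566866074814066
top 252 ((565.2503051757812, 134.8652801513672), (30.012359619140625, 24.064851760864258), 2.108690023422241) 0.06540752400101205 [0.56504181 0.13455542 0.06526264]
foot 1770 ((578.96142578125, 143.84503173828125), (118.44273376464844, 96.9804916381836), 3.2234585285186768) 0.010300161922530998
scene frame 1642 ((518.5877075195312, -137.60415649414062), (36.86956024169922, 179.38796997070312), 77.75284576416016) 0.03445857133975466
top 225 ((567.7251586914062, 135.55145263671875), (31.460939407348633, 24.707061767578125), 3.650890350341797) 0.0650043457872177 [0.56945113 0.13450256 0.06420772]
foot 1214 ((568.213623046875, 135.65223693847656), (91.70592498779297, 80.47201538085938), 2.8110733032226562) 0.010298927111378083
```

Run:
```python
from h import *
for n in("top","scene"):
    P=cloud(n,np.load(f"{n}0.npy")).reshape(-1,3)
    q=P[(P[:,1]>.25)&(P[:,2]>.02)&(P[:,0]>.1)&(P[:,0]<.8)&(P[:,1]<.8)]
    print(n,len(q))
    for z0 in np.arange(0.02,.6,.06):
        w=q[(q[:,2]>z0)&(q[:,2]<z0+.06)]
        if len(w):print(round(z0,2),len(w),w.min(0).round(3),w.max(0).round(3))
```

```text
top 5108
0.02 4866 [0.479 0.457 0.02 ] [0.619 0.575 0.066]
0.08 230 [0.537 0.506 0.088] [0.561 0.519 0.139]
0.14 12 [0.543 0.506 0.14 ] [0.558 0.509 0.143]
scene 9270
0.02 4512 [0.481 0.457 0.02 ] [0.622 0.64  0.08 ]
0.08 1271 [0.527 0.506 0.08 ] [0.577 0.629 0.14 ]
0.14 1098 [0.53  0.506 0.14 ] [0.578 0.631 0.2  ]
0.2 2383 [0.514 0.497 0.2  ] [0.599 0.609 0.259]
0.26 6 [0.589 0.541 0.26 ] [0.594 0.547 0.262]
```

Call:
step_arm(steps=[{"offset":[-40.5,-42.3,0],"twist":[0,0,0],"fingers":1},{"offset":[-40.5,-42.3,0],"twist":[0,0,0],"fingers":1},{"offset":[-40.5,-42.3,0],"twist":[0,0,0],"fingers":1},{"offset":[-40.5,-42.3,0],"twist":[0,0,0],"fingers":1},{"offset":[-40.5,-42.3,0],"twist":[0,0,0],"fingers":1}])

```text
time_s: 1.52
tcp_pos: [0.3161, 0.3641, 0.2228]
orientation: [0.139, 0.99, 0.0, 0.0]
ft_force: [1.7, 0.5, 0.7]
gripper_width: 0.0872
grip_force: 0.0
```

Call:
step_arm(steps=[{"offset":[-40.5,-42.3,0],"twist":[0,0,0],"fingers":1},{"offset":[-40.5,-42.3,0],"twist":[0,0,0],"fingers":1},{"offset":[-40.5,-42.3,0],"twist":[0,0,0],"fingers":1},{"offset":[-40.5,-42.3,0],"twist":[0,0,0],"fingers":1},{"offset":[-40.5,-42.3,0],"twist":[0,0,0],"fingers":1}])

```text
time_s: 2.15
tcp_pos: [0.4525, 0.105, 0.223]
orientation: [0.139, 0.99, 0.001, 0.0]
ft_force: [1.2, 0.0, -0.6]
gripper_width: 0.087
grip_force: 0.0
```

Call:
step_arm(steps=[{"offset":[-40.5,-42.3,0],"twist":[0,0,0],"fingers":1},{"offset":[-40.5,-42.3,0],"twist":[0,0,0],"fingers":1},{"offset":[-40.5,-42.3,0],"twist":[0,0,0],"fingers":1},{"offset":[-40.5,-42.3,0],"twist":[0,0,0],"fingers":1},{"offset":[-40.5,-42.3,0],"twist":[0,0,-0.07],"fingers":1}])

```text
time_s: 2.78
tcp_pos: [0.5894, -0.1535, 0.2229]
orientation: [0.103, 0.995, 0.0, 0.0]
ft_force: [0.9, 0.5, 0.1]
gripper_width: 0.0872
grip_force: 0.0
```

Call:
step_arm(steps=[{"offset":[0,0,0],"twist":[0,0,0],"fingers":1}])

```text
time_s: 2.9
tcp_pos: [0.5883, -0.1578, 0.222]
orientation: [0.107, 0.994, -0.002, -0.0]
ft_force: [0.1, 0.6, -0.1]
gripper_width: 0.0871
grip_force: 0.0
```

```bash
cat >> h.py <<'E'
def avg(n=12):
    L=[]
    for _ in range(n):
        arm.capture("top"); L.append(arm.read_state())
    for k in("tcp_pos","orientation","ft_force","wrist_torque"):
        a=np.array([s[k] for s in L]);print(k,a.mean(0).round(4),"sd",a.std(0).round(4))
    print("t",L[-1]["time_s"],"w",L[-1]["gripper_width"],"grip",L[-1]["grip_force"])
    return {k:np.mean([s[k] for s in L],0) for k in("tcp_pos","orientation","ft_force","wrist_torque")}
E
python3 -c "
from h import *
avg(8)"
```

```text
tcp_pos [ 0.5882 -0.1516  0.2226] sd [0.0001 0.0014 0.0003]
orientation [ 1.040e-01  9.946e-01  2.000e-04 -1.000e-04] sd [0.0011 0.0001 0.0005 0.0003]
ft_force [0.386  0.1638 0.1041] sd [0.3975 0.7596 0.2626]
wrist_torque [ 0.0096  0.0014 -0.0069] sd [0.0339 0.0314 0.0338]
t 3.3 w 0.08725664721626271 grip 0.0
```

Call:
step_arm(steps=[{"offset":[0,-1,50],"twist":[0,0,0],"fingers":1},{"offset":[0,0,50],"twist":[0,0,0],"fingers":1},{"offset":[0,0,50],"twist":[0,0,0],"fingers":1},{"offset":[0,0,40],"twist":[0,0,0],"fingers":1},{"offset":[0,0,20],"twist":[0,0,0],"fingers":1}])

```text
time_s: 3.92
tcp_pos: [0.5871, -0.1522, 0.0108]
orientation: [0.104, 0.995, 0.0, -0.001]
ft_force: [-1.0, -0.3, -0.2]
gripper_width: 0.0871
grip_force: 0.0
```

Call:
step_arm(steps=[{"offset":[0,0,4],"twist":[0,0,0],"fingers":0.7},{"offset":[0,0,0],"twist":[0,0,0],"fingers":0.5},{"offset":[0,0,0],"twist":[0,0,0],"fingers":0.3},{"offset":[0,0,0],"twist":[0,0,0],"fingers":0.2},{"offset":[0,0,0],"twist":[0,0,0],"fingers":0.2}])

```text
time_s: 4.55
tcp_pos: [0.5884, -0.1533, 0.0091]
orientation: [0.104, 0.995, 0.0, 0.0]
ft_force: [-0.1, 0.4, 0.4]
gripper_width: 0.0451
grip_force: 0.0
```

Call:
step_arm(steps=[{"offset":[0,0,0],"twist":[0,0,0],"fingers":0.0},{"offset":[0,0,0],"twist":[0,0,0],"fingers":0.0},{"offset":[0,0,0],"twist":[0,0,0],"fingers":0.0}])

```text
time_s: 4.92
tcp_pos: [0.5882, -0.1532, 0.0088]
orientation: [0.104, 0.995, 0.0, 0.0]
ft_force: [-0.8, 0.3, 3.8]
gripper_width: 0.0359
grip_force: 30.0
```

Call:
step_arm(steps=[{"offset":[0,0,-3.5],"twist":[0,-0.022,0],"fingers":0},{"offset":[0,0,-3.5],"twist":[0,-0.022,0],"fingers":0},{"offset":[0,0,-3.5],"twist":[0,-0.022,0],"fingers":0},{"offset":[0,0,-3.5],"twist":[0,-0.022,0],"fingers":0},{"offset":[0,0,0],"twist":[0,0,0],"fingers":0}])

```text
time_s: 5.55
tcp_pos: [0.587, -0.153, 0.0227]
orientation: [0.104, 0.994, -0.004, 0.044]
ft_force: [-1.6, 0.3, -2.4]
gripper_width: 0.036
grip_force: 30.0
```

```bash
python3 -c "
from h import *
avg(16)
P=cloud('top',arm.capture('top')[1])
c=np.array([.5175,-.138]);u=np.array([.978,-.208]);v=np.array([.208,.978])
d=P[...,:2]-c;a=d@u;b=d@v;m=(abs(a)<86)&(abs(b)<.015)&(P[...,2]>.025)&(P[...,2]<.06)&(abs(a)<.085)
print(np.polyfit(a[m],P[...,2][m],1),m.sum(),a[m].min(),a[m].max())
"
```

```text
tcp_pos [ 0.5875 -0.1532  0.0224] sd [0.0002 0.0001 0.0001]
orientation [ 0.1041  0.9936 -0.0046  0.0435] sd [0.     0.     0.0001 0.0001]
ft_force [-2.2749  0.9951 -2.742 ] sd [0.619  0.3399 0.6572]
wrist_torque [ 0.2797  0.6671 -0.0729] sd [0.0344 0.0334 0.0297]
t 6.35 w 0.035820774986246424 grip 29.993745521642268Traceback (most recent call last):
  File "<string>", line 7, in <module>
    print(np.polyfit(a[m],P[...,2][m],1),m.sum(),a[m].min(),a[m].max())
          ~~~~~~~~~~^^^^^^^^^^^^^^^^^^^^
    raise TypeError("expected non-empty vector for x")
TypeError: expected non-empty vector for x
```

```bash
python3 -c "
from h import *
p,d=arm.capture('scene');P=cloud('scene',d);p2,_=arm.capture('top')
cv2.imwrite('pics/s1.png',np.hstack([p[150:400,100:450],p2[150:400,220:570]]))
c=np.array([.5175,-.138]);u=np.array([.978,-.208]);v=np.array([.208,.978])
d=P[...,:2]-c;a=d@u;b=d@v;m=(abs(b)<.012)&(P[...,2]>.025)&(P[...,2]<.06)&(abs(a)<.085)
if m.sum()>9:print(np.polyfit(a[m],P[...,2][m],1),m.sum(),a[m].min(),a[m].max())
st()"
```

```text
[0.07741315 0.0428511 ] 209 0.003998540339829007 0.08499116484894763
time_s 6.5
joints [-0.4012  0.4524  0.7136  1.8875 -0.3952  0.85    1.8647]
tcp_pos [ 0.5876 -0.1532  0.0226]
orientation [ 0.1041  0.9936 -0.0046  0.0437]
ft_force [-2.8798  0.4133 -2.7689]
wrist_torque [ 0.2567  0.6856 -0.0331]
gripper_width 0.036
grip_force 29.9931
```

View pics/s1.png

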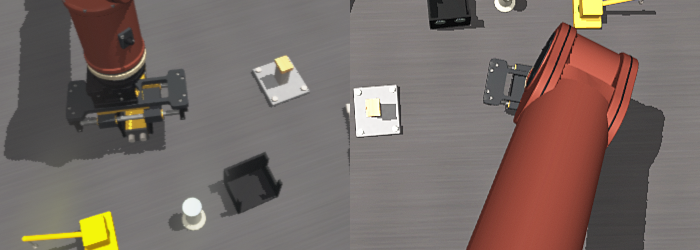

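Call:
step_arm(steps=[{"offset":[0,0,3.5],"twist":[0,0.022,0],"fingers":0},{"offset":[0,0,3.5],"twist":[0,0.022,0],"fingers":0},{"offset":[0,0,3.5],"twist":[0,0.022,0],"fingers":0},{"offset":[0,0,3.5],"twist":[0,0.022,0],"fingers":0},{"offset":[0,0,0],"twist":[0,0,0],"fingers":0}])

```text
time_s: 7.12
tcp_pos: [0.589, -0.1537, 0.0087]
orientation: [0.104, 0.995, -0.0, -0.0]
ft_force: [-0.3, 0.8, 0.9]
gripper_width: 0.0362
grip_force: 30.0
```

Call:
step_arm(steps=[{"offset":[0,0,0],"twist":[0,0,0],"fingers":0.6},{"offset":[0,0,0],"twist":[0,0,0],"fingers":0.8},{"offset":[0,0,0],"twist":[0,0,0],"fingers":0.8},{"offset":[0,0,0],"twist":[0,0,0],"fingers":0.8},{"offset":[0,0,0],"twist":[0,0,0],"fingers":0.8}])

```text
time_s: 7.75
tcp_pos: [0.5884, -0.1533, 0.0086]
orientation: [0.104, 0.995, -0.0, 0.0]
ft_force: [0.1, -0.1, -0.6]
gripper_width: 0.0684
grip_force: 0.0
```

```bash
python3 -c "
from h import *
avg(8)
p,d=arm.capture('scene');P=cloud('scene',d)
c=np.array([.5175,-.138]);u=np.array([.978,-.208]);v=np.array([.208,.978])
d=P[...,:2]-c;a=d@u;b=d@v;m=(abs(b)<.012)&(P[...,2]>.02)&(P[...,2]<.06)&(abs(a)<.085)
if m.sum()>9:print(np.polyfit(a[m],P[...,2][m],1),m.sum(),a[m].min(),a[m].max())
for o in ('frame','frame_end1','frame_end2'):
  for r in arm.tip_of('scene',o)[:2]:print(o,round(r['conf'],2),toworld('scene',r['position']).round(3))
"
```

```text
tcp_pos [ 0.5884 -0.1534  0.0086] sd [0. 0. 0.]
orientation [ 0.1042  0.9946 -0.      0.    ] sd [0. 0. 0. 0.]
ft_force [-0.1336  0.0909 -0.0335] sd [0.5484 0.4221 0.4189]
wrist_torque [ 0.0042  0.0169 -0.0087] sd [0.0197 0.0201 0.0198]
t 8.15 w 0.06959697933973683 grip 0.0
[-0.00332391  0.03477831] 132 0.012067039769216798 0.08492630525934516
frame 0.88 [ 0.518 -0.139 -0.005]
frame_end1 0.88 [ 0.604 -0.155 -0.003]
frame_end2 0.88 [ 0.604 -0.155 -0.003]
```

Call:
step_arm(steps=[{"offset":[30,0,0],"twist":[0,0,0],"fingers":0.8},{"offset":[30,0,0],"twist":[0,0,0],"fingers":0.8},{"offset":[26,0,0],"twist":[0,0,0],"fingers":0.8},{"offset":[0,0,0],"twist":[0,0,0],"fingers":0.5},{"offset":[0,0,0],"twist":[0,0,0],"fingers":0.3}])

```text
time_s: 8.98
tcp_pos: [0.5052, -0.1355, 0.0089]
orientation: [0.104, 0.995, -0.0, 0.001]
ft_force: [-0.3, 1.0, 0.3]
gripper_width: 0.0569
grip_force: 0.0
```

Call:
step_arm(steps=[{"offset":[0,0,0],"twist":[0,0,0],"fingers":0},{"offset":[0,0,0],"twist":[0,0,0],"fingers":0},{"offset":[0,0,0],"twist":[0,0,0],"fingers":0},{"offset":[0,0,0],"twist":[0,0,0],"fingers":0},{"offset":[0,0,0],"twist":[0,0,0],"fingers":0}])

```text
time_s: 9.6
tcp_pos: [0.5044, -0.1356, 0.0086]
orientation: [0.104, 0.995, -0.0, 0.0]
ft_force: [2.9, 0.4, -2.6]
gripper_width: 0.036
grip_force: 30.0
```

Call:
step_arm(steps=[{"offset":[0,0,-5],"twist":[0,0,0],"fingers":0},{"offset":[0,0,-8],"twist":[0,0,0],"fingers":0},{"offset":[0,0,-8],"twist":[0,0,0],"fingers":0},{"offset":[0,0,-4],"twist":[0,0,0],"fingers":0},{"offset":[0,0,0],"twist":[0,0,0],"fingers":0}])

```text
time_s: 10.22
tcp_pos: [0.5045, -0.1354, 0.034]
orientation: [0.104, 0.995, 0.0, 0.0]
ft_force: [0.7, -0.2, -5.9]
gripper_width: 0.0354
grip_force: 30.0
```

```bash
cat >> h.py <<'E'
def tilt(cx,cy,yaw):
    p,d=arm.capture('scene');P=cloud('scene',d);c=np.array([cx,cy]);u=np.array([np.cos(yaw),np.sin(yaw)]);v=np.array([-u[1],u[0]])
    d=P[...,:2]-c;a=d@u;b=d@v;m=(abs(b)<.012)&(P[...,2]>.02)&(P[...,2]<.15)&(abs(a)<.1)
    if m.sum()>9:print('slope',np.polyfit(a[m],P[...,2][m],1),m.sum(),a[m].min(),a[m].max())
    return p
E
python3 -c "
from h import *
r=avg(20)
R=Ro.from_quat(r['orientation']).as_matrix();print('tool',R.T@r['ft_force'],R.T@r['wrist_torque'])
p=tilt(.5175,-.138,-.21);cv2.imwrite('pics/s2.png',p[120:420,100:480])"
```

```text
tcp_pos [ 0.5042 -0.1355  0.0335] sd [0.0001 0.     0.0001]
orientation [ 1.042e-01  9.946e-01 -0.000e+00 -1.000e-04] sd [0.     0.     0.     0.0001]
ft_force [ 0.192  -0.0377 -6.3114] sd [0.4542 0.5059 0.4841]
wrist_torque [-0.0154 -0.0704 -0.0014] sd [0.0298 0.0219 0.0253]
t 11.225 w 0.03582843371051819 grip 29.993263883516192
tool [-1.96694108e-01  3.46694293e-03  6.31135583e+00] [ 0.00045485 -0.07206391  0.00139171]
slope [-0.24190306  0.07819612] 1099 -0.08105739549603802 0.09999043574266206
```

View pics/s2.png

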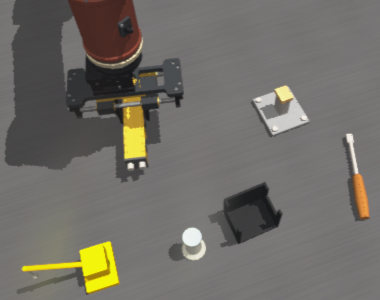

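The gripper holds the chassis at about (135,130) in the crop and it looks level. Its far end, with the buffers, is at (136,165). I'll check the slope with the gripper points left out.

```bash
sed -i 's/(P\[...,2\]>.02)&(P\[...,2\]<.15)&(abs(a)<.1)/(P[...,2]>zl)\&(P[...,2]<zh)\&(a<.085)\&(a>al)/; s/def tilt(cx,cy,yaw)/def tilt(cx,cy,yaw,zl,zh,al=.02)/' h.py
python3 -c "
from h import *
tilt(.5175,-.138,-.21,.04,.085,.015);tilt(.5175,-.138,-.21,.04,.085,.04)"
```

```text
slope [0.00172108 0.05961337] 472 0.015096316087906356 0.0849793290655207
slope [0.00534782 0.0593526 ] 311 0.04023610742494811 0.08457683535588442
```

Call:
step_arm(steps=[{"offset":[0,0,-26],"twist":[0,0,0],"fingers":0},{"offset":[0,0,-26],"twist":[0,0,0],"fingers":0},{"offset":[0,0,-26],"twist":[0,0,0],"fingers":0},{"offset":[-1,20,0],"twist":[0,0,0],"fingers":0},{"offset":[-2,34,0],"twist":[0,0,0],"fingers":0}])

```text
time_s: 12.0
tcp_pos: [0.5184, -0.084, 0.1121]
orientation: [0.106, 0.994, 0.0, 0.0]
ft_force: [1.2, 0.1, -7.0]
gripper_width: 0.0359
grip_force: 30.0
```

Call:
step_arm(steps=[{"offset":[-2,35,0],"twist":[0,0,0],"fingers":0},{"offset":[-2,35,0],"twist":[0,0,0],"fingers":0},{"offset":[-2,35,0],"twist":[0,0,0],"fingers":0},{"offset":[-2,35,0],"twist":[0,0,0],"fingers":0},{"offset":[-2,35,0],"twist":[0,0,0],"fingers":0}])

```text
time_s: 12.62
tcp_pos: [0.5645, 0.0869, 0.1115]
orientation: [0.104, 0.995, -0.0, -0.0]
ft_force: [0.6, -1.1, -6.6]
gripper_width: 0.0356
grip_force: 30.0
```

Call:
step_arm(steps=[{"offset":[-2,32,0],"twist":[0,0,0],"fingers":0},{"offset":[-1,19,0],"twist":[0,0,0],"fingers":0},{"offset":[0,0,0],"twist":[0,0,-0.13],"fingers":0},{"offset":[0,0,0],"twist":[0,0,-0.13],"fingers":0},{"offset":[0,0,0],"twist":[0,0,0],"fingers":0}])

```text
time_s: 13.25
tcp_pos: [0.5779, 0.1342, 0.1115]
orientation: [-0.025, 1.0, -0.0, -0.0]
ft_force: [-0.5, -0.9, -6.2]
gripper_width: 0.0361
grip_force: 30.0
```

```bash
python3 -c "
from h import *
r=avg(20)
R=Ro.from_quat(r['orientation']).as_matrix();print('tool',R.T@r['ft_force'],R.T@r['wrist_torque'],R.round(3))
tilt(r['tcp_pos'][0],r['tcp_pos'][1],.052,.12,.155,.03)
p,d=arm.capture('scene');P=cloud('scene',d);z=P[...,2]
m=(z>.125)&(z<.142)&(P[...,0]>.59)&(P[...,0]<.75)&(P[...,1]>.08)&(P[...,1]<.19)
q=P[m];print(len(q),q.min(0),q.max(0),cv2.minAreaRect(q[:,:2].astype(np.float32)*1000))"
```

```text
tcp_pos [0.5779 0.135  0.1116] sd [0.     0.0002 0.    ]
orientation [-0.0251  0.9997 -0.     -0.    ] sd [0.0006 0.     0.     0.    ]
ft_force [ 0.1618  0.0258 -6.1612] sd [0.4285 0.3582 0.5733]
wrist_torque [ 0.0241 -0.0612 -0.0018] sd [0.0272 0.0331 0.0299]
t 14.25 w 0.03550247741567376 grip 29.99324861448258
tool [-0.16321557  0.01805107  6.16116216] [-0.02098444 -0.06234944  0.00179089] [[-0.999 -0.05  -0.   ]
 [-0.05   0.999 -0.   ]
 [ 0.    -0.    -1.   ]]
slope [0.0043838  0.13719323] 403 0.030118689073795845 0.08456062046057969
1298 [0.5900448  0.10901735 0.125053  ] [0.69195207 0.15744043 0.1416324 ] ((640.431640625, 134.0649871826172), (102.61457061767578, 45.122474670410156), 2.871398687362671)
```

Call:
step_arm(steps=[{"offset":[0,0,10],"twist":[0,0,0],"fingers":0},{"offset":[0,0,12],"twist":[0,0,0],"fingers":0},{"offset":[0,0,8],"twist":[0,0,0],"fingers":0},{"offset":[0,0,4],"twist":[0,0,0],"fingers":0},{"offset":[0,0,1.5],"twist":[0,0,0],"fingers":0}])

```text
time_s: 14.98
tcp_pos: [0.5779, 0.135, 0.0758]
orientation: [-0.026, 1.0, -0.0, -0.0]
ft_force: [0.2, -0.0, -7.0]
gripper_width: 0.036
grip_force: 30.0
```

Call:
step_arm(steps=[{"offset":[0,0,1],"twist":[0,0,0],"fingers":0},{"offset":[0,0,0],"twist":[0,0,0],"fingers":0},{"offset":[0,0,0],"twist":[0,0,0],"fingers":0}])

```text
time_s: 15.35
tcp_pos: [0.5781, 0.1351, 0.0753]
orientation: [-0.026, 1.0, 0.0, 0.0]
ft_force: [0.0, 0.3, -6.8]
gripper_width: 0.0356
grip_force: 30.0
```

```bash
python3 -c "
from h import *
avg(10)"
```

```text
tcp_pos [0.578  0.1351 0.0752] sd [0.     0.     0.0001]
orientation [-2.560e-02  9.997e-01  0.000e+00  1.000e-04] sd [0.     0.     0.     0.0001]
ft_force [ 0.14    0.1844 -6.2612] sd [0.3577 0.3858 0.3999]
wrist_torque [ 0.0381 -0.0622  0.011 ] sd [0.033  0.0307 0.019 ]
t 15.85 w 0.036096387000878055 grip 29.993462841957808
```

Call:
step_arm(steps=[{"offset":[0,0,1],"twist":[0,0,0],"fingers":0},{"offset":[0,0,0],"twist":[0,0,0],"fingers":0},{"offset":[0,0,0],"twist":[0,0,0],"fingers":0}])

```text
time_s: 16.23
tcp_pos: [0.578, 0.135, 0.0741]
orientation: [-0.026, 1.0, -0.0, -0.0]
ft_force: [-0.7, -0.9, -6.4]
gripper_width: 0.0358
grip_force: 30.0
```

```bash
python3 -c "
from h import *
avg(6)"
```

```text
tcp_pos [0.578  0.1351 0.0741] sd [0. 0. 0.]
orientation [-0.0256  0.9997 -0.      0.    ] sd [0. 0. 0. 0.]
ft_force [ 0.0921 -0.3155 -6.408 ] sd [0.3516 0.4259 0.2431]
wrist_torque [ 0.0119 -0.0643  0.0037] sd [0.0228 0.0369 0.0289]
t 16.525 w 0.035229778973346955 grip 29.99334291089326
```

Call:
step_arm(steps=[{"offset":[0,0,0.7],"twist":[0,0,0],"fingers":0},{"offset":[0,0,0],"twist":[0,0,0],"fingers":0},{"offset":[0,0,0],"twist":[0,0,0],"fingers":0}])

```text
time_s: 16.9
tcp_pos: [0.578, 0.1351, 0.0736]
orientation: [-0.026, 1.0, 0.0, 0.0]
ft_force: [-0.1, -0.8, -1.4]
gripper_width: 0.0358
grip_force: 30.0
```

```bash
python3 -c "
from h import *
avg(6)"
```

```text
tcp_pos [0.578  0.1351 0.0736] sd [0. 0. 0.]
orientation [-2.560e-02  9.997e-01  0.000e+00  1.000e-04] sd [0. 0. 0. 0.]
ft_force [-1.6174 -0.2556 -0.5364] sd [0.6736 0.4241 0.7524]
wrist_torque [-0.0653  0.3424  0.0173] sd [0.0171 0.0593 0.0224]
t 17.2 w 0.035782111032210774 grip 29.993212879635394
```

Call:
step_arm(steps=[{"offset":[0,0,0],"twist":[0,0,0],"fingers":0.47},{"offset":[0,0,0],"twist":[0,0,0],"fingers":0.47},{"offset":[0,0,0],"twist":[0,0,0],"fingers":0.47}])

```text
time_s: 17.58
tcp_pos: [0.5782, 0.1351, 0.0735]
orientation: [-0.026, 1.0, 0.0, 0.0]
ft_force: [-0.4, -0.3, -0.3]
gripper_width: 0.0405
grip_force: 0.0
```

```bash
python3 -c "
from h import *
avg(6)
tilt(.578,.135,.052,.085,.12,.03)"
```

```text
tcp_pos [0.578  0.1351 0.0734] sd [0. 0. 0.]
orientation [-2.560e-02  9.997e-01 -0.000e+00  1.000e-04] sd [0. 0. 0. 0.]
ft_force [ 0.0758 -0.2484  0.0376] sd [0.4486 0.6242 0.4629]
wrist_torque [ 0.0334  0.0064 -0.0033] sd [0.0229 0.0236 0.0442]
t 17.875 w 0.04063146033879435 grip 0.0
slope [0.00322556 0.09925757] 380 0.030251759901619272 0.08498685140107745
```

Balanced and level with the fingers free. Now I'll open fully and withdraw straight up.

Call:
step_arm(steps=[{"offset":[0,0,0],"twist":[0,0,0],"fingers":0.7},{"offset":[0,0,0],"twist":[0,0,0],"fingers":0.9},{"offset":[0,0,0],"twist":[0,0,0],"fingers":0.9},{"offset":[0,0,0],"twist":[0,0,0],"fingers":0.9},{"offset":[0,0,-10],"twist":[0,0,0],"fingers":0.9}])

```text
time_s: 18.55
tcp_pos: [0.5774, 0.1349, 0.0831]
orientation: [-0.026, 1.0, -0.0, -0.001]
ft_force: [-0.4, 0.6, 0.2]
gripper_width: 0.0766
grip_force: 0.0
```

Call:
step_arm(steps=[{"offset":[0,0,-30],"twist":[0,0,0],"fingers":0.9},{"offset":[0,0,-40],"twist":[0,0,0],"fingers":0.9},{"offset":[0,0,-40],"twist":[0,0,0],"fingers":0.9},{"offset":[0,0,-30],"twist":[0,0,0],"fingers":0.9},{"offset":[0,0,0],"twist":[0,0,0],"fingers":0.9}])

```text
time_s: 19.18
tcp_pos: [0.5794, 0.1351, 0.2266]
orientation: [-0.025, 1.0, 0.001, 0.002]
ft_force: [-0.6, 0.6, -0.2]
gripper_width: 0.0782
grip_force: 0.0
```

```bash
python3 -c "
from h import *
avg(3)
p=tilt(.578,.135,.052,.085,.12,.0);cv2.imwrite('pics/s3.png',p[80:420,100:520])"
```

```text
tcp_pos [0.578  0.1351 0.2238] sd [0.0004 0.0001 0.0008]
orientation [-2.560e-02  9.997e-01  2.000e-04  3.000e-04] sd [0.     0.     0.0003 0.0006]
ft_force [-0.3139 -0.3096 -0.2319] sd [0.385  0.0205 0.5442]
wrist_torque [ 0.0351 -0.01   -0.006 ] sd [0.0416 0.0065 0.0214]
t 19.325 w 0.07840968250860605 grip 0.0
slope [6.59948897e-05 9.95219814e-02] 572 0.000237839064208654 0.08497132712302201
```

View pics/s3.png

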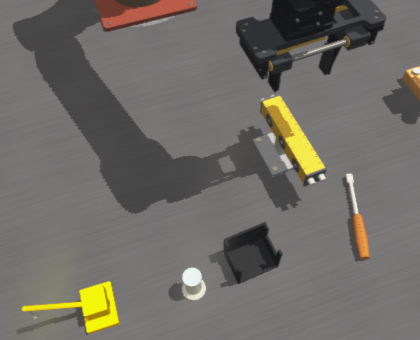

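The chassis, at crop (295,140), rests level on the stand. The gripper is clear above it at (310,50), and the bystanders haven't moved.

```bash
python3 -c "
from h import *
print(arm.sign_off())"
```

```text
the job is handed in; nothing more can be done
None
```

The chassis is balanced level on the stand by itself, with its balance point measured about 25 mm from the middle, towards the end nearer the robot; the gripper is clear, the bystanders stayed put, and the job is handed in (no verdict was returned).

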